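# Index the sample slide to its next hole

## Task

The vial carriage of the sample slide is locked by its spring plunger in the first hole of the rail. Pull the plunger knob up, shift the carriage away from the robot just until the pin is off the hole, let the pin down on the rail there (within about 25 mm), and slide the carriage on until the pin snaps fully home in the next hole. Never force the carriage along while the pin is in a hole, not even in the new one: feel for it gently, and leave the things around it alone.

Things in the scene. Friction and masses are not known exactly. Their poses are not given: they have to be found in the camera images.
- slide_base: Fixed aluminium slide on the bench: rail 270 mm long (own x), 64 mm wide (y). Origin: centre of its underside; its x axis runs along the rail away from the robot, the way the carriage must move. A black optical head (50 x 24 mm, 68 mm high) stands on its +y side, centred at x +66, y +49 mm.
- carriage (a joint): Travel of the carriage along the rail's +x, m; 0 at the start (pin in first hole), end stops at -0.004 and 0.100. Flat plate 160 x 72 mm, top 35 mm above the bench; takes about 3 N to slide, 1 to 2 N more while the pin drags on the rail. In line on it, from the robot's side: upright black fin, plunger knob 50 mm farther, fixed capped vial (top 105 mm above the bench) 63 mm beyond the knob.
- first_hole (a point): First hole, in the rail's top, 18 mm above the bench, under the knob at the start. The next hole lies in line 48 to 84 mm farther along the rail's +x, hidden under the carriage (different each time, cannot be measured, has to be felt). Between the two, and beyond, the rail's top is nearly level (rises and dips under 2 mm).
- plunger (a joint): Lift of the plunger knob, m: 0 fully home (pin 10 mm deep in a hole, carriage locked), 0.009 to 0.010 with the pin standing on the rail between holes, 0.015 fully pulled; clear of the hole from 0.0105 up. Spring: 5 N at 0, rising 0.3 N per mm; returns by itself when let go.
- knob_center (a point): Centre of the round black plunger knob: 25 mm diameter, 22 mm high (11 mm above and below this point; 64 mm above the bench when home), on a 17 mm wide barrel whose top is 4 mm below the knob when home. It rises with the plunger and travels with the carriage; 30 mm free beside it along the rail, more across it.
- fin_center (a point): Point on the carriage's upright black fin, for pushing or gripping the carriage with the knob left free: 10 mm thick along the rail, 36 mm wide across it; the fin's top is 15 mm above this point, the carriage plate 48 mm below; this point is 83 mm above the bench. The fin stands 50 mm from the knob's axis, on the robot's side.
- pin: Round-ended steel pin of the plunger, 8 mm diameter, hidden under the carriage, 1 to 2 mm of play in a hole. If let down more than about 3 mm off a hole it stays up on the rail until the carriage is slid over the hole, then snaps in by itself if the knob is free. Delicate: its contact force on rail and hole must stay under 22 N. Origin lies in the bench's plane below the knob.
- dropper_near: Bystander: dropper bottle with red cap, 34 mm wide, 86 mm high, near the robot's end of the slide. Origin at its underside.
- dropper_far: Bystander: dropper bottle with yellow cap, 34 mm wide, 80 mm high, beyond the far end of the slide. Origin at its underside.
- dish: Bystander: closed culture dish, 91 mm wide, 16 mm high, behind the slide. Origin at its underside.
- tape: Bystander: small dark roll of tape lying flat, 53 mm wide, 19 mm high, left of the slide's near end. Origin at its underside.

How it is judged:
By the outcome, as a careful person would: the job done as asked, in the order asked, and still so for the second after the job is handed in, with the robot touching nothing.
It also fails if it takes over 46 s, if anything falls off the work surface, if the arm or the gripper's body presses on something with over 40 N, if the wrist force passes 120 N, or if a joint passes its speed limit or range.

## Robot

A 6-joint arm with a two-finger parallel gripper is mounted at the origin on a cart in front of the work surface, level with it; the furniture and walls round the work are solid. World frame = base frame: x ahead of the robot, y to its left, z up, the work surface at z = 0. Lengths are in m, angles in rad, forces in N, time in s.
With the tool pointing down it reaches from about 0.35 to 0.85 m from the base axis. Payload 8.1 kg.
Tool frame: the origin (TCP) lies on the centre line of the jaws, within the pads' length; the fingertips stand env.tips_ahead ahead of it and the grasp point (between the pads) lies 2 mm behind it (env.tips_ahead is the distance from the TCP to the fingertips, in m); z points along the fingers, y is the line along which they close (so a half turn about z gives the same grasp; the last joint's range is limited). The gripper opens to 93 mm and grips with 3 to 60 N. Pads are 15 mm wide; open, the fingers measure 128 mm over their backs; the gripper's body (75 mm by 188 mm) begins 65 mm behind the grasp point.
Start: joints at [-1.221, 0.13, 1.488, -0, 1.523, -0.085], TCP at [0.253, -0.544, 0.213] pointing down, gripper open.
Joint ranges: [-2.96, 2.96], [-0.89, 2.26], [0.02, 2.5], [-1.34, 4.48], [0, 2.73], [-2.66, 2.66]. Speed limits (rad/s): [2.39, 2.39, 2.79, 3.14, 3.14, 3.14].

## Interface

Orientations are given as a unit quaternion [x, y, z, w].
In Python, from station import env gives the robot as it stands.
- The arm moves only by the shell command python3 -m crank 'ROWS' [FORCE]. ROWS is JSON, a list that holds one entry, the list of rows, each a list of 5 numbers: the opening, from 0 (shut) to 1 (fully open), then the shift along the tool's x, y, z in mm, then the turn about the tool's z in degrees. A call has 1 to 20 rows; each row shifts and turns the commanded pose from where the row before left it, along the tool's axes as they then stand; what a row does not reach is not made up. A row lasts 1/10 s, in which the tool goes at most 50 mm and 8.59 degrees, less where a joint would pass 70% of its speed; a pose out of reach is approached as far as the arm can. A call is refused whole if a number of a shift passes 50 or a number of a turn 8.59, either way. A call with a gripper value outside its range is refused whole. The fingers move at their own pace and stop on an object; FORCE is the grip in N (left out, the last holds). Time passes only in rows, so rows that do not move let the fingers close. It gives the time, the measured TCP pose, the force, the opening and the grip force at its end, in the units of the state.
- env.sense(): the state, without advancing time (a new reading comes with each control period).
- env.camera(name): name is "side" or "top"; returns the picture (420x560x3 uint8, red, green, blue); there is no depth.
- env.camera_params(name): a dict with "fx", "fy", "cx", "cy" (pixels), "R" (3x3) and "t" (3): a world point X has camera coordinates R X + t. Camera axes: x right, y down, z forward; pixel columns grow to the right and rows downward; lengths in m; the calibration is good to about 2 mm. A picture is of the moment at which its call begins. camera_params takes no time and is no camera call.
- env.close_job(): hands the job in; it is judged then, once.
The state is a dict: "time_s": time; "q": joint angles; "dq": joint speeds; "joint_torque": joint torques, N m; "position": TCP position; "orientation": TCP orientation; "ft_force": force on the tool from outside, world axes, zero at the start; "ft_torque": the same for the moment, N m; "gripper_width": finger opening in m; "finger_force": force on a finger pad.
Only numpy, scipy, OpenCV 4.12 (cv2) and the standard library are available. Lean on these libraries where they do the work, as an engineer would, in place of code of your own. Each camera call takes 0.05 s, during which the arm holds its last target. There are 200 camera calls.

## Working session

There is one attempt and no reset: what is moved stays moved. The work goes in short steps, Python scripts to look and compute and a shell command to move; the robot and the scene stay as the last step left them, time stands still between calls to the robot, and variables do not carry over. Pictures are saved under pics/ and viewed, at most 10 in all, crops included, and the job is handed in when it is done.

```bash
ls; mkdir -p pics; python3 - <<'E'
from station import env
import cv2
for n in("top","side"):
    cv2.imwrite(f"pics/{n}0.png",env.camera(n)[:,:,::-1])
    p=env.camera_params(n);print(n,p)
s=env.sense();print(s['time_s'],s['position'],s['orientation'],s['ft_force'],s['gripper_width'],env.tips_ahead)
E
```

```text
pics
top {'fx': 526.4341943169825, 'fy': 526.4341943169825, 'cx': 280.4743309937957, 'cy': 199.4442749078556, 'R': array([[ 0.00407213, -0.99997125, -0.00639687],
       [-0.99939219, -0.00384813, -0.03464748],
       [ 0.03462187,  0.00653408, -0.99937912]]), 't': array([0.14201809, 0.55149511, 1.03637103])}
side {'fx': 509.6338014739649, 'fy': 509.6338014739649, 'cx': 287.1759233784551, 'cy': 206.10563233763935, 'R': array([[-0.03537903,  0.99937077, -0.00252696],
       [ 0.72239087,  0.02382617, -0.69107434],
       [-0.69057929, -0.02627499, -0.72277927]]), 't': array([-0.12665683, -0.33612729,  1.29067144])}
0.1 [ 0.2525845  -0.54368623  0.21230801] [ 9.76459402e-01  2.15699747e-01 -1.13235709e-04 -8.01265575e-04] [ 0.53384703 -0.263821    1.27615825] 0.09301491795835305 0.017
```

View pics/top0.png

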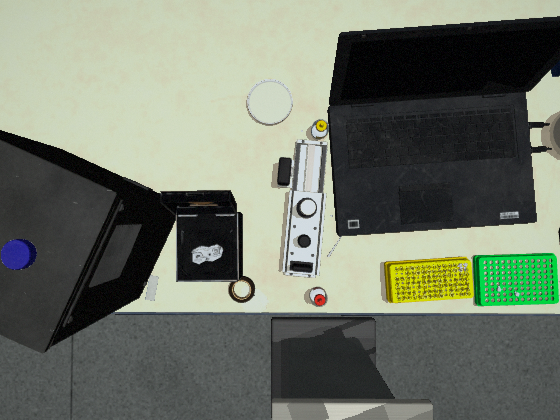

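View pics/side0.png

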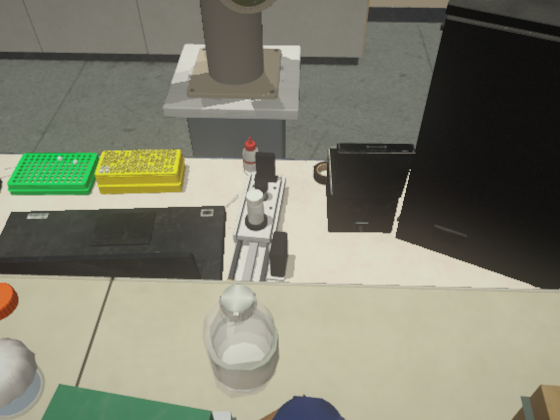

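The top view shows the fin at about (300,267), the knob at (304,241) and the vial at (306,207). The red dropper is at (318,296), the yellow one at (320,128) and the optical head at (285,171). I'll zoom in to place them more precisely.

```bash
cat > h.py <<'E'
import numpy as np
from station import env
def ray(n,u,v,z):
    p=env.camera_params(n);R=p['R'];t=p['t'];c=-R.T@t
    d=R.T@np.array([(u-p['cx'])/p['fx'],(v-p['cy'])/p['fy'],1]);return c+d*(z-c[2])/d[2]
def pix(n,X):
    p=env.camera_params(n);c=p['R']@np.array(X)+p['t'];return p['fx']*c[0]/c[2]+p['cx'],p['fy']*c[1]/c[2]+p['cy']
E
python3 - <<'E'
from h import *
import cv2
a=cv2.imread("pics/top0.png")[120:310,250:350]
b=cv2.imread("pics/side0.png")[130:280,210:310]
a=cv2.resize(a,None,fx=3.1,fy=3.1,interpolation=cv2.INTER_CUBIC);b=cv2.resize(b,None,fx=3.9,fy=3.9,interpolation=cv2.INTER_CUBIC)
c=np.zeros((590,a.shape[1]+b.shape[1],3),np.uint8);c[:a.shape[0],:a.shape[1]]=a;c[:b.shape[0],a.shape[1]:]=b
cv2.imwrite("pics/z.png",c);print(c.shape)
for k,u,v,z in(("knob",304,241,.075),("fin",300,267,.098),("vial",306,207,.105),("red",319,299,.086),("yel",320,126,.08)):print(k,ray("top",u,v,z))
E
```

```text
(590, 700, 3)
knob [0.47156664 0.09973822 0.075     ]
fin [0.42553655 0.10774774 0.098     ]
vial [0.53416371 0.09743346 0.105     ]
red [0.3662339  0.07244457 0.086     ]
yel [0.68567736 0.07067361 0.08      ]
```

View pics/z.png

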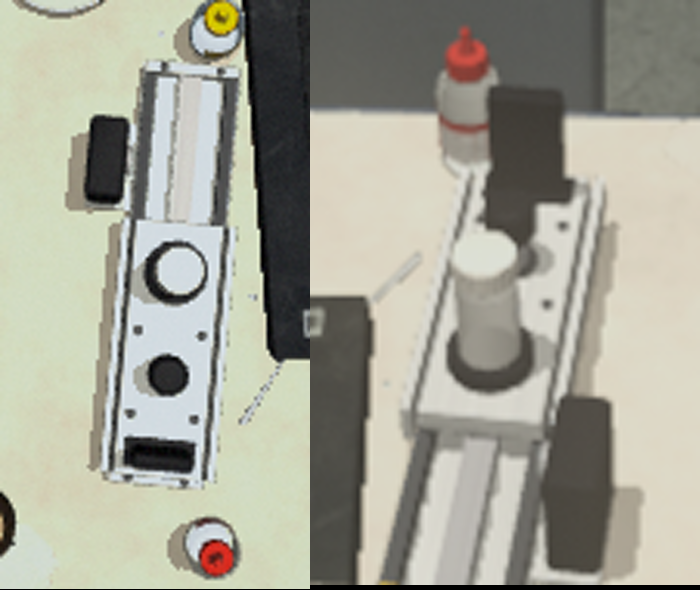

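```bash
python3 - <<'E'
from h import *
from scipy.optimize import least_squares
T=lambda u,v:(250+u/3.1,120+v/3.1)
S=lambda u,v:(210+(u-310)/3.9,130+v/3.9)
P={}
for k,uv,z in(("knob",(168,375),.075),("vial",(180,270),.105),("fin",(160,463),.098),("nearL",(103,475),.02),("nearR",(212,487),.02),("farL",(146,65),.018),("farR",(238,70),.018),("head",(106,160),.068)):
    P[k]=ray("top",*T(*uv),z);print(k,P[k].round(4))
print("side fin top",ray("side",*S(526,95),.098),"vial",ray("side",*S(486,250),.105))
for a,b in(("fin","knob"),("knob","vial"),("fin","vial"),("nearL","farL"),("nearR","farR")):
    d=P[b]-P[a];print(a,b,np.linalg.norm(d),np.degrees(np.arctan2(d[1],d[0])))
# box on left: triangulate lid top corners / height
def tri(t,s):
    f=lambda X:np.r_[np.array(pix("top",X))-t,np.array(pix("side",X))-s];r=least_squares(f,[.5,.3,.1]);return r.x.round(3),r.cost
print(tri((235,192),(330,148)),tri((162,191),(412,145)),tri((242,212),(327,232)))
E
```

```text
knob [0.4716 0.0994 0.075 ]
vial [0.534  0.0937 0.105 ]
fin [0.4213 0.1048 0.098 ]
nearL [0.406  0.1382 0.02  ]
nearR [0.3988 0.0693 0.02  ]
farL [0.6666 0.1117 0.018 ]
farR [0.6636 0.053  0.018 ]
head [0.6013 0.137  0.068 ]
side fin top [0.42593242 0.10257159 0.098     ] vial [0.53520572 0.09292123 0.105     ]
fin knob 0.05560048318321491 -6.164546089737429
knob vial 0.06944704826863922 -5.196077008672694
fin vial 0.11346541979035525 -5.628947870507311
nearL farL 0.26198823068861044 -5.793213603670477
nearR farR 0.2653494579496022 -3.522372193583
(array([0.555, 0.212, 0.223]), np.float64(3.484729754734569)) (array([0.556, 0.327, 0.233]), np.float64(0.7371785586082521)) (array([0.526, 0.219, 0.003]), np.float64(1.011824655851103))
```

Knob at about (0.472, 0.099) and the rail at about -5.5°. The spacings agree with the given 50 and 63 mm. The black box's open lid (up to 0.225 m high, y ≥ 0.21) leaves about 18 mm beside the gripper body.

```bash
python3 -m crank '[[[1,0,0,0,7.6],[1,0,0,0,7.6],[1,0,0,0,7.6],[1,0,0,0,7.6],[1,11,-47,0,0],[1,11,-47,0,0],[1,11,-47,0,0],[1,11,-47,0,0],[1,11,-47,0,0],[1,11,-47,0,0],[1,11,-47,0,0],[1,11,-47,0,0],[1,11,-47,0,0],[1,11,-47,0,0],[1,11,-47,0,0],[1,11,-47,0,0],[1,11,-47,0,0],[1,0,0,0,0]]]'
```

```text
time_s: 1.9
position: [0.4539, 0.0556, 0.2128]
orientation: [0.999, -0.045, -0.0, -0.001]
ft_force: [0.1, 0.9, -1.1]
gripper_width: 0.093
finger_force: 0.0
```

```bash
python3 -m crank '[[[1,7,-22,0,0],[1,7,-23,0,0],[0.7,0,0,35,0],[0.6,0,0,35,0],[0.6,0,0,25,0],[0.6,0,0,20,0],[0.6,0,0,0,0],[0.6,0,0,0,0]]]' 20; python3 - <<'E'
from h import *
import cv2
a=env.camera("top")[120:310,230:370,::-1];b=env.camera("side")[90:280,180:340,::-1]
cv2.imwrite("pics/g1.png",cv2.resize(np.hstack([a,b]),None,fx=2.6,fy=2.6,interpolation=cv2.INTER_CUBIC))
E
```

```text
time_s: 2.7
position: [0.4715, 0.0933, 0.0983]
orientation: [0.999, -0.048, -0.0, 0.0]
ft_force: [0.3, 0.2, -0.1]
gripper_width: 0.0563
finger_force: 0.0
```

View pics/g1.png

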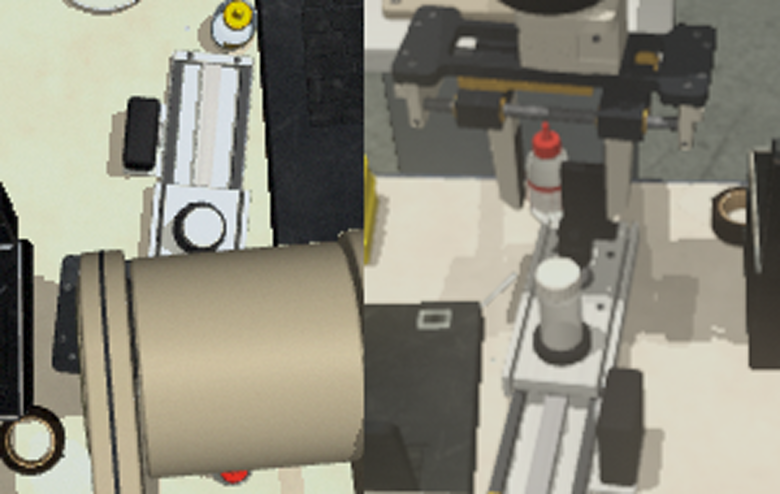

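The side view shows the fingers straddling the carriage line, with everything around it clear. The tool is about 6 mm short in y, so I'll correct that, descend and grip.

```bash
python3 -m crank '[[[0.6,0,-3,0,0],[0.6,0,-2.5,8,0],[0.6,0,0,10,0],[0.6,0,0,10,0],[0.6,0,0,7,0],[0.6,0,0,0,0],[0.6,0,0,0,0]]]' 20
```

```text
time_s: 3.5
position: [0.472, 0.0992, 0.0629]
orientation: [0.999, -0.048, -0.0, 0.0]
ft_force: [0.3, 0.0, 0.7]
gripper_width: 0.0555
finger_force: 0.0
```

```bash
python3 -m crank '[[[0.2,0,0,0,0],[0.2,0,0,0,0],[0.1,0,0,0,0],[0.1,0,0,0,0],[0.1,0,0,0,0]]]' 25
```

```text
time_s: 4.0
position: [0.4724, 0.0986, 0.0635]
orientation: [0.999, -0.048, 0.0, 0.001]
ft_force: [-0.7, -3.0, 1.9]
gripper_width: 0.0228
finger_force: 25.0
```

```bash
python3 -m crank '[[[0.1,0,0,-3,0],[0.1,0,0,-3,0],[0.1,0,0,0,0]]]'; python3 -m crank '[[[0.1,0,0,-3,0],[0.1,0,0,-3,0],[0.1,0,0,-1,0],[0.1,0,0,0,0],[0.1,0,0,0,0]]]'
```

```text
time_s: 4.3
position: [0.4718, 0.0987, 0.069]
orientation: [0.999, -0.048, -0.001, 0.0]
ft_force: [1.5, -5.1, -7.2]
gripper_width: 0.0226
finger_force: 24.9
time_s: 4.8
position: [0.4715, 0.0988, 0.0753]
orientation: [0.999, -0.048, -0.001, 0.0]
ft_force: [2.0, -5.2, -9.0]
gripper_width: 0.0227
finger_force: 24.9
```

The spring force matches about 12 mm of lift without slip. I'll lift 1 mm more and shift 13 mm along the rail.

```bash
python3 -m crank '[[[0.1,0,0,-1,0],[0.1,1,0,0,0],[0.1,1,0,0,0]]]'; python3 -m crank '[[[0.1,2,0,0,0],[0.1,2,0,0,0],[0.1,2,0,0,0],[0.1,2,0,0,0],[0.1,2,0,0,0],[0.1,1,0,0,0],[0.1,0,0,0,0],[0.1,0,0,0,0]]]'
```

```text
time_s: 5.1
position: [0.4722, 0.0987, 0.0758]
orientation: [0.999, -0.048, -0.002, 0.0]
ft_force: [-3.2, -4.7, -8.6]
gripper_width: 0.023
finger_force: 24.9
time_s: 5.9
position: [0.4833, 0.0977, 0.0757]
orientation: [0.999, -0.048, -0.002, 0.0]
ft_force: [-2.7, -4.7, -9.4]
gripper_width: 0.0226
finger_force: 24.9
```

The carriage moved about 11.5 mm at roughly 3 N. Next I'll lower the pin gently onto the rail.

```bash
python3 -m crank '[[[0.1,0,0,1,0],[0.1,0,0,1,0],[0.1,0,0,0.7,0],[0.1,0,0,0,0],[0.1,0,0,0,0]]]'
```

```text
time_s: 6.4
position: [0.4835, 0.0977, 0.0734]
orientation: [0.999, -0.048, -0.002, 0.0]
ft_force: [-2.9, -4.6, -7.4]
gripper_width: 0.0228
finger_force: 24.9
```

```bash
python3 -m crank '[[[0.1,0,0,0.7,0],[0.1,0,0,0.7,0],[0.1,0,0,0,0],[0.1,0,0,0,0]]]'
```

```text
time_s: 6.8
position: [0.4845, 0.0977, 0.073]
orientation: [0.999, -0.048, -0.001, 0.0]
ft_force: [-4.3, -5.3, -2.9]
gripper_width: 0.0226
finger_force: 25.0
```

The pin is on the rail, with the hand load down to about 3 N. I'll release, back up 50 mm with the jaws straddling the fin, then grip the fin lightly so it slips like a clutch.

```bash
python3 -m crank '[[[0.8,0,0,0,0],[0.8,0,0,0,0],[0.8,0,0,0,0],[0.8,0,0,-4,0],[0.8,-5,0,-6,0],[0.8,-10,0,0,0],[0.8,-12,0,0,0],[0.8,-12,0,0,0],[0.8,-11,0,0,0],[0.8,0,0,0,0],[0.8,0,0,0,0]]]' 6; python3 - <<'E'
from h import *
import cv2
a=env.camera("top")[120:310,230:370,::-1];b=env.camera("side")[90:280,180:340,::-1]
cv2.imwrite("pics/g2.png",cv2.resize(np.hstack([a,b]),None,fx=2.6,fy=2.6,interpolation=cv2.INTER_CUBIC))
E
```

```text
time_s: 7.9
position: [0.4355, 0.1029, 0.0834]
orientation: [0.999, -0.048, 0.0, -0.0]
ft_force: [-0.4, -0.5, 0.7]
gripper_width: 0.0744
finger_force: 0.0
```

View pics/g2.png

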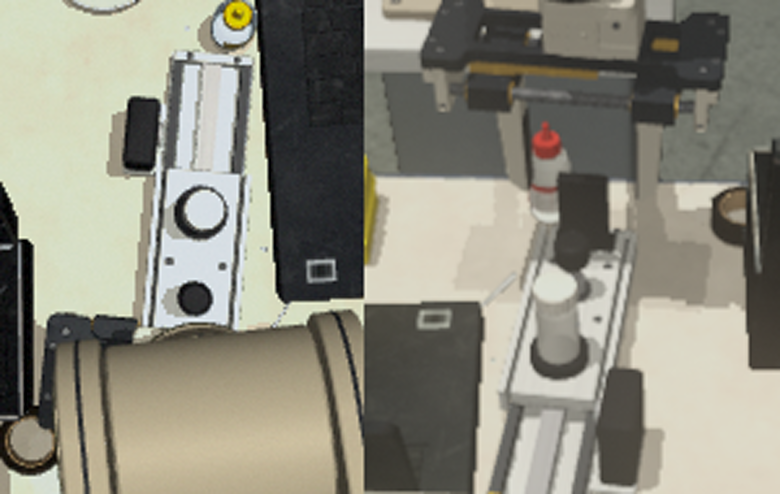

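The carriage advanced about 10 mm (vial at crop (201,212)). The knob stands raised and free, and the fingers straddle the fin evenly, so I'll grip it lightly.

```bash
python3 -c "
from h import *
print(ray('top',230+195/2.6,120+298/2.6,.0845))"; python3 -m crank '[[[0.3,0,0,0,0],[0.2,0,0,0,0],[0.2,0,0,0,0],[0.2,0,0,0,0],[0.2,0,0,0,0]]]' 6;  python3 -m crank '[[[0.2,1,0,0,0],[0.2,1,0,0,0],[0.2,1,0,0,0],[0.2,1,0,0,0],[0.2,0,0,0,0]]]'
```

```text
[0.48372329 0.09829153 0.0845    ]
time_s: 8.5
position: [0.4355, 0.1028, 0.0831]
orientation: [0.999, -0.048, -0.0, 0.0]
ft_force: [-1.1, -1.0, -0.4]
gripper_width: 0.0392
finger_force: 0.0
time_s: 9.0
position: [0.439, 0.1014, 0.083]
orientation: [0.999, -0.048, -0.001, 0.001]
ft_force: [-1.7, -4.8, 2.7]
gripper_width: 0.0359
finger_force: 6.0
```

```bash
cat > tr.py <<'E'
from h import *
import cv2
a=cv2.imread("pics/top0.png");t=a[190:224,290:323]
def track():
    b=np.ascontiguousarray(env.camera("top")[:,:,::-1]);r=cv2.matchTemplate(b[100:230,280:340],t,cv2.TM_CCOEFF_NORMED)
    _,m,_,(x,y)=cv2.minMaxLoc(r);g=r[:,x]
    dy=0 if y in(0,len(g)-1) else .5*(g[y-1]-g[y+1])/(g[y-1]-2*g[y]+g[y+1])
    d=ray("top",280+x+16,100+y+dy+17,.105)-ray("top",306,207,.105);return round(1000*(d[0]*.9957-d[1]*.09),1),round(m,2)
print("travel",track())
E
python3 -m crank '[[[0.2,2,0,0,0],[0.2,2,0,0,0],[0.2,2,0,0,0],[0.2,2,0,0,0],[0.2,2,0,0,0],[0.2,2,0,0,0],[0.2,2,0,0,0],[0.2,2,0,0,0],[0.2,0,0,0,0]]]'; python3 tr.py
```

```text
time_s: 9.9
position: [0.455, 0.1, 0.083]
orientation: [0.999, -0.048, -0.001, 0.001]
ft_force: [-2.8, -3.7, 2.2]
gripper_width: 0.036
finger_force: 6.0
travel (np.float64(29.7), 0.85)
```

```bash
python3 -m crank '[[[0.2,2,0,0,0],[0.2,2,0,0,0],[0.2,2,0,0,0],[0.2,2,0,0,0],[0.2,2,0,0,0],[0.2,2,0,0,0],[0.2,0,0,0,0]]]'; python3 tr.py;python3 -m crank '[[[0.2,1,0,0,0],[0.2,1,0,0,0],[0.2,1,0,0,0],[0.2,1,0,0,0],[0.2,0,0,0,0]]]'; python3 tr.py
```

```text
time_s: 10.65
position: [0.4675, 0.099, 0.0831]
orientation: [0.999, -0.048, 0.0, 0.001]
ft_force: [0.5, -5.7, -0.4]
gripper_width: 0.036
finger_force: 6.0
travel (np.float64(42.0), 0.91)
time_s: 11.2
position: [0.4709, 0.0986, 0.083]
orientation: [0.999, -0.048, -0.001, 0.001]
ft_force: [-3.0, -5.7, 2.5]
gripper_width: 0.036
finger_force: 6.0
travel (np.float64(45.2), 0.88)
```

```bash
python3 -m crank '[[[0.2,1,0,0,0],[0.2,1,0,0,0],[0.2,1,0,0,0],[0.2,1,0,0,0],[0.2,0,0,0,0]]]'; python3 tr.py
```

```text
time_s: 11.75
position: [0.4749, 0.0983, 0.083]
orientation: [0.999, -0.048, -0.001, 0.001]
ft_force: [-2.2, -4.6, 2.2]
gripper_width: 0.0356
finger_force: 6.0
travel (np.float64(48.7), 0.84)
```

```bash
grep -c . tr.py
```

```text
9
```

```bash
python3 -m crank '[[[0.2,1,0,0,0],[0.2,1,0,0,0],[0.2,1,0,0,0],[0.2,0,0,0,0]]]'; python3 tr.py
```

```text
time_s: 12.2
position: [0.4778, 0.098, 0.083]
orientation: [0.999, -0.048, -0.001, 0.001]
ft_force: [-2.8, -5.0, 2.8]
gripper_width: 0.0361
finger_force: 6.0
travel (np.float64(52.7), 0.81)
```

```bash
python3 -m crank '[[[0.2,1,0,0,0],[0.2,1,0,0,0],[0.2,1,0,0,0],[0.2,0,0,0,0]]]'; python3 tr.py
```

```text
time_s: 12.65
position: [0.4808, 0.0978, 0.083]
orientation: [0.999, -0.048, -0.001, 0.001]
ft_force: [-2.6, -4.0, 2.0]
gripper_width: 0.036
finger_force: 6.0
travel (np.float64(55.2), 0.83)
```

```bash
python3 -m crank '[[[0.2,1,0,0,0],[0.2,1,0,0,0],[0.2,1,0,0,0],[0.2,0,0,0,0]]]'; python3 tr.py
```

```text
time_s: 13.1
position: [0.4838, 0.0975, 0.083]
orientation: [0.999, -0.048, -0.0, 0.001]
ft_force: [-2.4, -5.3, 2.9]
gripper_width: 0.0357
finger_force: 6.0
travel (np.float64(58.0), 0.86)
```

```bash
python3 -m crank '[[[0.2,1,0,0,0],[0.2,1,0,0,0],[0.2,1,0,0,0],[0.2,0,0,0,0]]]'; python3 tr.py
```

```text
time_s: 13.55
position: [0.4868, 0.0972, 0.083]
orientation: [0.999, -0.048, -0.001, 0.001]
ft_force: [-3.1, -5.1, 2.6]
gripper_width: 0.0361
finger_force: 6.0
travel (np.float64(60.5), 0.86)
```

```bash
python3 -m crank '[[[0.2,1,0,0,0],[0.2,1,0,0,0],[0.2,1,0,0,0],[0.2,0,0,0,0]]]'; python3 tr.py
```

```text
time_s: 14.0
position: [0.4898, 0.097, 0.083]
orientation: [0.999, -0.048, -0.0, 0.001]
ft_force: [-2.5, -4.7, 1.6]
gripper_width: 0.0357
finger_force: 6.0
travel (np.float64(63.1), 0.85)
```

```bash
python3 -m crank '[[[0.2,1,0,0,0],[0.2,1,0,0,0],[0.2,1,0,0,0],[0.2,0,0,0,0]]]'; python3 tr.py
```

```text
time_s: 14.45
position: [0.4928, 0.0967, 0.083]
orientation: [0.999, -0.048, -0.001, 0.001]
ft_force: [-2.8, -4.1, 1.9]
gripper_width: 0.036
finger_force: 6.0
travel (np.float64(65.7), 0.84)
```

```bash
python3 -m crank '[[[0.2,1,0,0,0],[0.2,1,0,0,0],[0.2,1,0,0,0],[0.2,0,0,0,0]]]'; python3 tr.py
```

```text
time_s: 14.9
position: [0.4958, 0.0964, 0.083]
orientation: [0.999, -0.048, -0.001, 0.001]
ft_force: [-2.8, -4.8, 2.2]
gripper_width: 0.0358
finger_force: 6.0
travel (np.float64(68.3), 0.8)
```

```bash
python3 -m crank '[[[0.2,1,0,0,0],[0.2,1,0,0,0],[0.2,1,0,0,0],[0.2,0,0,0,0]]]'; python3 tr.py
```

```text
time_s: 15.35
position: [0.4988, 0.0962, 0.083]
orientation: [0.999, -0.048, -0.0, 0.0]
ft_force: [-2.4, -5.2, 2.2]
gripper_width: 0.0362
finger_force: 6.0
travel (np.float64(71.1), 0.78)
```

```bash
python3 -m crank '[[[0.2,1,0,0,0],[0.2,1,0,0,0],[0.2,1,0,0,0],[0.2,0,0,0,0]]]'; python3 tr.py; python3 - <<'E'
from h import *
import cv2
a=env.camera("top")[100:290,230:370,::-1];b=env.camera("side")[90:280,180:340,::-1]
cv2.imwrite("pics/g3.png",cv2.resize(np.hstack([a,b]),None,fx=2.6,fy=2.6,interpolation=cv2.INTER_CUBIC))
E
```

```text
time_s: 15.8
position: [0.5035, 0.0958, 0.0832]
orientation: [0.999, -0.048, 0.001, 0.0]
ft_force: [6.8, -6.0, -6.0]
gripper_width: 0.036
finger_force: 6.0
travel (np.float64(76.8), 0.8)
```

View pics/g3.png

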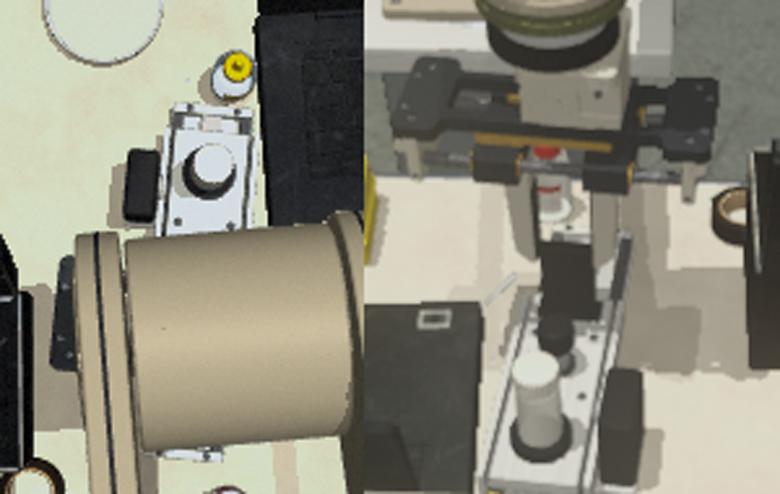

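The force flipped sign and the carriage pulled the tool forward, which looks like the pin dropping into the hole. I'll release the fin so the carriage can settle, then check the knob height.

```bash
python3 -m crank '[[[0.6,0,0,0,0],[0.7,0,0,0,0],[0.7,0,0,0,0],[0.7,0,0,0,0]]]'; python3 tr.py; python3 - <<'E'
from h import *
import cv2
a=cv2.resize(env.camera("side")[170:290,215:300,::-1],None,fx=4.8,fy=4.8,interpolation=cv2.INTER_CUBIC)
b=cv2.resize(cv2.imread("pics/side0.png")[130:250,215:300],None,fx=4.8,fy=4.8)
cv2.imwrite("pics/g4.png",a)
# predicted knob top-centre pixel in crop for lifts 0 and 10 mm, for knob at travel T
for T in(74,76,78):
    x,y=.4722+.9955*T/1e3,.0992-.0945*T/1e3
    print(T,[tuple(round(4.8*(c-o),1) for c,o in zip(pix("side",(x,y,z)),(215,170))) for z in(.053,.075,.063,.085)], "vialtop",[round(4.8*(c-o),1) for c,o in zip(pix("side",(x+.0627,y-.006,.105)),(215,170))])
E
```

```text
time_s: 16.35
position: [0.5021, 0.0967, 0.0831]
orientation: [0.999, -0.048, -0.0, -0.0]
ft_force: [0.7, -0.1, -0.3]
gripper_width: 0.0623
finger_force: 0.0
travel (np.float64(77.5), 0.81)
74 [(np.float64(195.3), np.float64(239.9)), (np.float64(192.3), np.float64(197.8)), (np.float64(193.9), np.float64(220.9)), (np.float64(190.9), np.float64(178.1))] vialtop [np.float64(154.1), np.float64(275.2)]
76 [(np.float64(194.3), np.float64(244.0)), (np.float64(191.3), np.float64(201.9)), (np.float64(192.9), np.float64(225.1)), (np.float64(189.9), np.float64(182.2))] vialtop [np.float64(152.9), np.float64(279.8)]
78 [(np.float64(193.3), np.float64(248.2)), (np.float64(190.3), np.float64(206.1)), (np.float64(192.0), np.float64(229.2)), (np.float64(188.9), np.float64(186.4))] vialtop [np.float64(151.8), np.float64(284.4)]
```

View pics/g4.png

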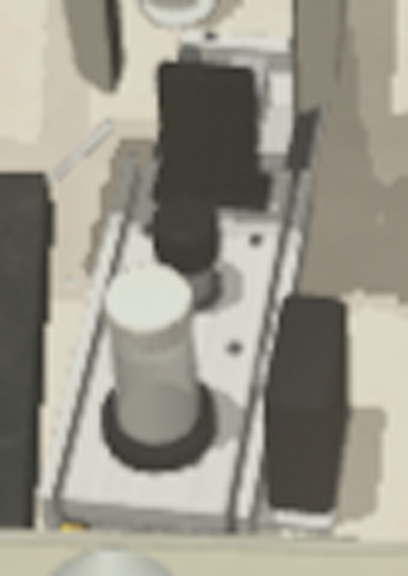

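```bash
python3 -m crank '[[[0.8,0,0,0,0],[0.8,-8,0,0,0],[0.8,-10,0,0,0],[0.8,-12,0,0,0],[0.8,0,0,0,0],[0.8,0,0,0,0]]]'; python3 - <<'E'
from h import *
import cv2
t=env.camera("top")[:,:,::-1];s=env.camera("side")[:,:,::-1];cv2.imwrite("pics/t5.png",t);cv2.imwrite("pics/s5.png",s)
a=cv2.resize(t[140:260,270:340],None,fx=4.8,fy=4.8,interpolation=cv2.INTER_CUBIC);b=cv2.resize(s[170:290,215:300],None,fx=4.8,fy=4.8,interpolation=cv2.INTER_CUBIC)
cv2.imwrite("pics/g5.png",np.hstack([a,b]));print(a.shape)
E
```

```text
time_s: 17.05
position: [0.4721, 0.0994, 0.0833]
orientation: [0.999, -0.048, 0.0, -0.0]
ft_force: [0.9, 0.8, -0.2]
gripper_width: 0.0745
finger_force: 0.0
(576, 336, 3)
```

View pics/g5.png

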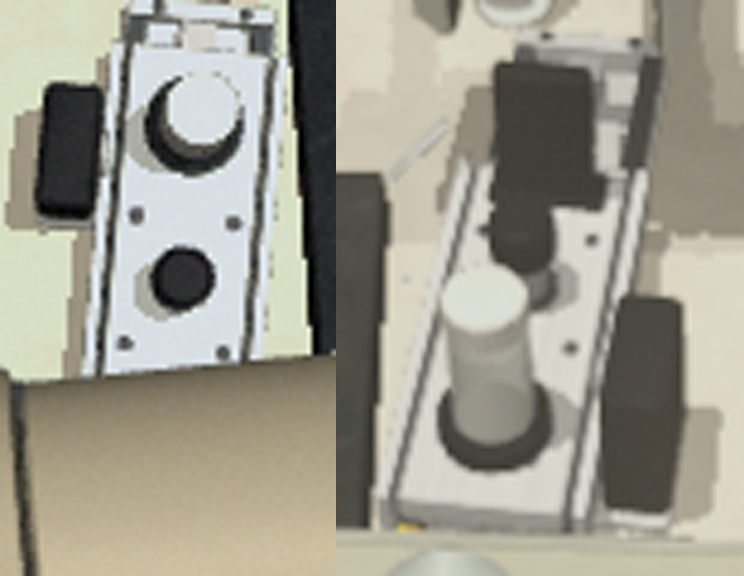

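```bash
python3 - <<'E'
from h import *
u,v=270+183/4.8,140+278/4.8
for L in(0,.005,.01,.015):
    k=ray("top",u,v,.075+L)
    d=k-np.array([.4722,.0992,0]);f=lambda X:[round(4.8*(c-o)) for c,o in zip(pix("side",X),(215-336/4.8,170))]
    print(L,k.round(4),"travel",d[0]*.9955-d[1]*.094,"bottom rim",f(k+[.0125,0,-.022]),"top rear rim",f(k-[.0125,0,0]),"barrel top rim(fixed)",f([k[0]+.0085,k[1],.049]))
print("shadow/vial ref: vial top pred",f([.5345+.9955*.0785,.0933-.0945*.0785,.105]))
E
```

```text
0 [0.5517 0.0923 0.075 ] travel 0.07981890498666623 bottom rim [527, 279] top rear rim [530, 184] barrel top rim(fixed) [529, 278]
0.005 [0.5515 0.0925 0.08  ] travel 0.07960938481358906 bottom rim [527, 269] top rear rim [530, 174] barrel top rim(fixed) [529, 277]
0.01 [0.5513 0.0927 0.085 ] travel 0.0793998646405119 bottom rim [527, 259] top rear rim [530, 164] barrel top rim(fixed) [530, 277]
0.015 [0.5512 0.0929 0.09  ] travel 0.07919034446743484 bottom rim [527, 249] top rear rim [530, 153] barrel top rim(fixed) [531, 276]
shadow/vial ref: vial top pred [488, 285]
```

```bash
python3 - <<'E'
from h import *
import cv2
g=cv2.imread("pics/g2.png")[:,364:];g=cv2.resize(g,(160,190),interpolation=cv2.INTER_AREA).mean(2)
n=cv2.imread("pics/s5.png").mean(2)
ray0=ray("top",230+195/2.6,120+298/2.6,.0845)
for nm,k,im,o in(("g2",ray0,g,(180,90)),("now",np.array([.5515,.0925,.08]),n,(0,0))):
    for L in(0,.01):
        k[2]=.075+L
        print(nm,L,"rim v",round(pix("side",k+[.0125,0,-.022])[1],1),"topcentre u,v",np.round(pix("side",k),1))
    u=int(round(pix("side",k)[0]))
    for du in(-2,0,2,4,6):
        v0=int(pix("side",k)[1])-8
        print(u+du,v0,[int(x) for x in im[v0-o[1]:v0-o[1]+34,u+du-o[0]]])
E
```

```text
g2 0 rim v 199.4 topcentre u,v [261.3 185.6]
g2 0.01 rim v 195.4 topcentre u,v [261.1 181.5]
259 173 [57, 57, 56, 57, 59, 62, 65, 64, 64, 65, 65, 65, 69, 72, 67, 63, 62, 61, 62, 62, 62, 82, 150, 200, 216, 217, 217, 217, 218, 215, 197, 165, 144, 141]
261 173 [57, 57, 56, 58, 58, 60, 63, 64, 64, 66, 65, 65, 68, 68, 64, 62, 61, 60, 61, 61, 62, 80, 104, 115, 135, 171, 192, 188, 169, 146, 129, 124, 124, 139]
263 173 [56, 57, 58, 57, 57, 57, 61, 64, 64, 64, 65, 65, 66, 64, 62, 61, 60, 60, 59, 64, 113, 141, 122, 114, 116, 117, 115, 112, 111, 104, 87, 82, 106, 172]
265 173 [55, 56, 56, 56, 58, 58, 58, 58, 61, 63, 63, 62, 61, 60, 60, 60, 61, 65, 92, 138, 188, 214, 205, 175, 134, 100, 89, 89, 85, 80, 82, 105, 153, 191]
267 173 [55, 55, 57, 56, 56, 56, 57, 58, 59, 58, 58, 60, 62, 79, 102, 112, 133, 165, 186, 198, 205, 212, 211, 194, 160, 147, 135, 130, 124, 131, 147, 158, 187, 210]
now 0 rim v 227.9 topcentre u,v [255.  213.7]
now 0.01 rim v 224.0 topcentre u,v [254.7 209.6]
253 201 [62, 61, 61, 61, 62, 61, 61, 61, 63, 67, 66, 67, 67, 67, 67, 68, 68, 70, 72, 67, 64, 61, 62, 62, 62, 61, 106, 170, 204, 215, 216, 213, 207, 196]
255 201 [61, 62, 62, 61, 62, 60, 62, 61, 62, 65, 66, 67, 66, 67, 66, 67, 68, 68, 69, 65, 63, 61, 61, 61, 60, 65, 94, 117, 115, 115, 118, 114, 104, 109]
257 201 [61, 61, 60, 61, 61, 62, 62, 61, 62, 65, 66, 67, 66, 67, 67, 67, 67, 66, 65, 63, 61, 62, 60, 61, 65, 82, 105, 114, 111, 109, 101, 83, 78, 108]
259 201 [60, 60, 61, 61, 61, 61, 61, 62, 62, 64, 67, 68, 84, 89, 64, 65, 64, 63, 61, 60, 61, 62, 64, 89, 110, 96, 84, 84, 83, 78, 76, 81, 109, 142]
261 201 [60, 61, 62, 61, 62, 62, 61, 61, 61, 63, 69, 66, 165, 216, 208, 195, 188, 175, 174, 173, 172, 180, 187, 172, 158, 149, 133, 134, 131, 123, 131, 150, 158, 185]
```

With the known raised view (g2) as reference, the knob rim bias is -1.4 px there. It is -1.2 px now only if the lift is about 0, and the bright gap between knob and barrel is gone. The pin is fully home at about 79 mm, so I'll retreat and hand in.

```bash
python3 -m crank '[[[0.8,0,0,-15,0],[0.8,0,0,-25,0],[0.8,0,0,-25,0],[0.8,0,0,-15,0],[0.8,0,0,0,0],[0.8,0,0,0,0],[0.8,0,0,0,0]]]' && python3 -c "
from station import env
print(env.close_job())"
```

```text
time_s: 17.85
position: [0.4714, 0.0991, 0.1615]
orientation: [0.999, -0.048, -0.001, 0.0]
ft_force: [-0.6, 0.2, -0.3]
gripper_width: 0.0742
finger_force: 0.0
the job is handed in; nothing more can be done
None
```

The job is handed in: the pin looks fully home in the next hole, about 79 mm along the rail (judged from the force jump and the camera images), with the robot clear at 17.9 s.

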